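# Find the hidden notch and lock the board holder

## Task

Lock the circuit-board holder: lift the orange-headed key out of its grey stand, lower its foot through the wide opening of the slot in the holder's cover, and drag it along the slot, resting lightly on the sprung bar underneath, until it drops into the bar's hidden notch. Stop there, seat the key fully home so that its collar lies flat on the cover, and let go of it. Be gentle: never force the key against the holder, and leave the other things on the bench where they are.

Things in the scene. Friction and masses are not known exactly. Their poses are not given: they have to be found in the camera images.
- holder: Circuit-board holder, fixed. Its lock rail is an aluminium block 70 (x) x 280 (y) x 50 (z) mm; origin: centre of the rail's underside; z up, y along the slot in its flat cover (top at z = 50, 5 mm thick); +x side: lower table (to x = 135, 35 high) with a green board. Slot on the line x = 0. While the foot is in the slot, key and holder must not press with over 18 N (60 N for the knocks of entry and of the collar landing).
- entry (a point): Centre of the slot's wide opening, 26 (x) x 22 (y) mm, level with the cover's top, at holder y = -50 mm, beside a yellow stripe; here the key's foot goes in. Below the cover is a channel 26 mm wide (x).
- slot_end (a point): Closed end of the narrow slot, level with the cover's top. The slot is 11 mm wide and runs from the opening (holder y = -39 mm) to here (y = +62), on the line x = 0.
- bar_top (a point): A fixed point midway along the slot (holder x = 0, y = 0), level with the flat top of the dark bar under the cover: z = 31 mm. The bar lies under the whole opening and slot. It is sprung: it gives straight down up to 8 mm, starting at about 2 N and rising by 1 N per mm. Along y it is held by stiff springs (5 N per mm, 8 mm at most) and returns.
- key_foot (a point): Centre of the key's foot underside. The foot fits the notch that crosses the bar: 13 mm long (y), as wide as the bar, right through it. The notch's place differs each time: centre anywhere from holder y = -18 to +52 mm, not measured and hidden under the cover. Over it the bar springs up round the foot.
- key: Lock key, loose, about 0.12 kg, upright in its stand. Origin at the centre of the foot's underside, z up along the key. Steel foot 20 (x) x 8 (y) x 6 (z) mm; round stem 8 mm thick to z = 31; round collar 34 mm across, z = 31 to 36; orange head 30 (x) x 14 (y) mm, z = 36 to 80. In the holder its x lies along the holder's x (either way round); the foot passes only the wide opening.
- key_grip (a point): Grip point in the key's head, 62 mm above the foot's underside, on the axis; pinch the head across its 14 mm (along the key's y). With the foot on the bar the collar is 12 mm above the cover; in the notch it goes down until the collar lies on the cover, and then stands by itself.
- stand: Grey block 70 x 70 x 45 mm, fixed, that holds the key in a pocket 25 (x) x 13 (y) mm, the key's collar lying on its top; the key lifts straight out (31 mm). Origin at the centre of its underside.
- flask: Small glass jar with black cap, 48 mm across, 85 mm high, loose; leave it. Origin at the centre of its underside.
- driver: Screwdriver 160 mm long with black handle, lying loose; leave it. Origin under its middle, x along it, tip to +x.
- bluebin: Open blue parts bin 100 x 120 x 60 mm, loose; leave it. Origin at the centre of its underside.
Mind the look-alikes: they are no part of the job. Of the things like the key, leave any that is green or red; of the rest the smaller one is meant.

How it is judged:
By the outcome, as a careful person would: the job done as asked, in the order asked, and still so for the second after the job is handed in, with the robot touching nothing.
It also fails if it takes over 70 s, if anything falls off the work surface, if the arm or the gripper's body presses on something with over 40 N, if the wrist force passes 120 N, or if a joint passes its speed limit or range.

## Robot

A 7-joint arm with a two-finger parallel gripper is mounted at the origin on the work surface. World frame = base frame: x ahead of the robot, y to its left, z up, the work surface at z = 0. Lengths are in m, angles in rad, forces in N, time in s.
With the tool pointing down it reaches from about 0.425 to 0.925 m from the base axis. Payload 6.8 kg.
Tool frame: the origin (TCP) lies midway between the tips of the shut fingers; the grasp point (between the pads) lies 19 mm behind it; z points along the fingers, x is the direction in which the jaws open and shut, and the axes are right-handed (so a half turn about z gives the same grasp; the last joint's range is limited). The gripper opens to 85 mm and grips with 20 to 120 N. Pads are 22 mm wide; open, the fingers measure 114 mm over their backs; the gripper's body (76 mm by 85 mm) begins 54 mm behind the grasp point. The pads swing forward as they close: fully open they stand 13 mm farther back than shut.
Start: joints at [-1.42, 0.477, 0.022, 1.555, -0.011, 1.109, -0.083], TCP at [0.173, 0.653, 0.197] pointing down, gripper open.
Joint ranges: [-2.96, 2.96], [-0.34, 2.1], [-1.41, 1.46], [0.24, 2.44], [-1.37, 4.51], [0.17, 1.92], [-2.96, 2.96]. Speed limits (rad/s): [2.39, 2.39, 3.14, 3.14, 3.14, 3.14, 3.14].

## Interface

Orientations are given as a unit quaternion [w, x, y, z].
In Python, from station import bot, imaging, nets gives the robot as it stands. The module is installed in compiled form; this text tells all that it offers.
- The arm moves only by the tool apply_moves, never from a script. Its argument "moves" is text: rows parted by semicolons, each of 7 numbers parted by spaces: the gripper command: -1 is fully open, 1 is shut, values between are in proportion, then the shift along the tool's x, y, z normalised to -1 to 1, where 1 is 120 mm, then the turn, a rotation vector about the tool's x, y, z normalised to -1 to 1, where 1 is 4 degrees. In form: hand dx dy dz rx ry rz; .... A call has 1 to 12 rows; each row shifts and turns the commanded pose from where the row before left it, along the tool's axes as they then stand; what a row does not reach is not made up. A row lasts 1/12 s, in which the tool goes at most 41.7 mm and 7.16 degrees, less where a joint would pass 70% of its speed; a pose out of reach is approached as far as the arm can. A call with a number of a shift or a turn outside -1 to 1 is refused whole. A call with a gripper value outside its range is refused whole. The fingers move at their own pace and stop on an object; "force" is the grip in N (left out, the last holds). Time passes only in rows, so rows that do not move let the fingers close. It gives the time, the measured TCP pose, the force and the opening at its end, in the units of the state.
- bot.get_obs(): the state, without advancing time (a new reading comes with each control period).
- imaging.read_camera(name): name is "scene" or "top"; returns a dict with "image" (420x560x3 uint8, red, green, blue), "fx", "fy", "cx", "cy" (pixels), "view" (4x4, takes a point from world to camera coordinates). Camera axes: x right, y down, z forward; pixel columns grow to the right and rows downward; lengths in m; the calibration is good to about 2 mm. A picture is of the moment at which its call begins. There is no depth.
- bot.hand_in(): hands the job in, once; it reports no verdict.
Trained networks look in a picture, given as the dict that the camera call returned (one of the last four; its "shot" number tells which), for a name from the list of things; names that differ only in an ending like _2 or _b are one class to them, and where a whole thing is asked for, a point or a joint stands for the part that bears it (a point fixed in the world has none). Each returns a list of dicts, best first, with "score" (0 to 1); they miss things now and then, are a little off and sometimes report something else, mostly with a low value. They report only what shows in the picture. A call takes as long as a camera call. They do not tell look-alikes from the thing itself.
- nets.spot_in(picture, name): "rect" ([left, top, right, bottom] in pixels, round what is visible of it).
- nets.outline_of(picture, name): "region" (420x560 bool, what is visible of it) and "rect" ([left, top, right, bottom] in pixels, round what is visible of it).
- nets.spot_point(picture, name): "location" ([column, row] in pixels: a listed point, or the origin of a listed thing).
The state is a dict: "t": time; "q": joint angles; "joint_vel": joint speeds; "joint_torque": joint torques, N m; "eef_pos": TCP position; "tool_rot": TCP orientation; "contact_force": force on the tool from outside, world axes, zero at the start; "torque": the same for the moment, N m; "gripper_width": opening from 0.0 (shut) to 1.0 (fully open).
Only numpy, scipy, OpenCV 4.12 (cv2) and the standard library are available. Lean on these libraries where they do the work, as an engineer would, in place of code of your own. Each camera call takes 0.05 s, during which the arm holds its last target.

## Working session

There is one attempt and no reset: what is moved stays moved. The work goes in short steps, Python scripts to look and compute and a tool call to move; the robot and the scene stay as the last step left them, time stands still between calls to the robot, and variables do not carry over. Pictures are saved under pics/ and viewed, and the job is handed in when it is done.

Besides the shell and the picture viewer there is one more tool, called as name(argument=value, ...), one argument or row to a line, values as JSON. apply_moves: Moves the arm, as the interface text tells. Scaled input: -1 to 1 covers 120 mm each way for a shift and 4 degrees each way for a turn. Its arguments: {"type":"object","properties":{"moves":{"type":"string"},"force":{"type":"number"}},"required":["moves"]}

```bash
mkdir -p pics
cat > h.py <<'E'
from station import bot, imaging, nets
import numpy as np, cv2
def shot(n,fn=None):
    p=imaging.read_camera(n)
    if fn: cv2.imwrite('pics/'+fn,p['image'][:,:,::-1])
    return p
def ray(p,uv):
    V=np.array(p['view']);R=V[:3,:3];t=V[:3,3]
    d=R.T@np.array([(uv[0]-p['cx'])/p['fx'],(uv[1]-p['cy'])/p['fy'],1]);return -R.T@t,d
def atz(p,uv,z):
    c,d=ray(p,uv);return c+d*(z-c[2])/d[2]
def proj(p,X):
    V=np.array(p['view']);c=V[:3,:3]@np.array(X)+V[:3,3];return np.array([p['fx']*c[0]/c[2]+p['cx'],p['fy']*c[1]/c[2]+p['cy']])
def tri(p1,u1,p2,u2):
    c1,d1=ray(p1,u1);c2,d2=ray(p2,u2);A=np.stack([d1,-d2],1);s=np.linalg.lstsq(A,c2-c1,rcond=None)[0]
    a=c1+s[0]*d1;b=c2+s[1]*d2;return (a+b)/2,np.linalg.norm(a-b)
E
python3 - <<'E'
from h import *
np.set_printoptions(precision=4,suppress=True)
print(bot.get_obs())
for n in('scene','top'):
    p=shot(n,n+'0.png')
    print(n,p['fx'],p['cx'],p['cy'],p['view'])
    for k in('holder','entry','slot_end','bar_top','key','key_foot','key_grip','stand','flask','driver','bluebin'):
        print(k,[(np.round(d['location'],1).tolist(),round(d['score'],2)) for d in nets.spot_point(p,k)][:5])
E
```

```text
{'t': 0.0, 'q': array([-1.4201,  0.4778,  0.0223,  1.5564, -0.0115,  1.1093, -0.0831]), 'joint_vel': array([-0.0022,  0.0001,  0.0007,  0.0018, -0.    , -0.0005,  0.002 ]), 'joint_torque': array([  0.0003, -59.6439,   1.6077, -28.1213,   0.0124,   0.0091,
         0.    ]), 'eef_pos': array([0.1726, 0.6519, 0.1964]), 'tool_rot': array([ 0.0006,  0.7924,  0.61  , -0.0007]), 'contact_force': array([1.0184, 0.1435, 0.1784]), 'torque': array([0.0051, 0.0193, 0.0241]), 'gripper_width': 1.0021877238328467}
scene 460.60736704548685 272.9972611656933 213.5149163075682 [[-0.7469  0.6649 -0.0097  0.3766]
 [ 0.5039  0.5564 -0.6607 -0.2694]
 [-0.4339 -0.4983 -0.7506  1.1826]
 [ 0.      0.      0.      1.    ]]
holder [([214.9, 181.9], 0.93), ([209.2, 179.2], 0.21)]
entry [([193.6, 163.4], 0.72), ([213.9, 182.4], 0.29)]
slot_end [([230.7, 186.1], 0.8)]
bar_top [([208.8, 178.2], 0.95)]
key [([413.6, 305.4], 0.9), ([313.2, 239.0], 0.84), ([389.3, 249.3], 0.82), ([352.4, 269.7], 0.71)]
key_foot [([418.6, 306.4], 0.95), ([314.1, 237.3], 0.69), ([393.8, 247.4], 0.67), ([351.6, 268.8], 0.57), ([212.3, 
[... 343 characters left out ...]
3099751589214 [[ 0.0193 -0.9997 -0.0158  0.0852]
 [-0.9968 -0.018  -0.0777  0.59  ]
 [ 0.0774  0.0172 -0.9969  0.794 ]
 [ 0.      0.      0.      1.    ]]
holder [([390.2, 229.6], 0.78), ([218.4, 250.8], 0.41)]
entry [([419.0, 224.5], 0.65)]
slot_end []
bar_top [([392.1, 230.0], 0.66)]
key [([207.6, 299.7], 0.93), ([212.6, 254.9], 0.8), ([153.9, 268.9], 0.61), ([266.6, 260.0], 0.6)]
key_foot [([152.4, 265.2], 0.82), ([205.1, 300.7], 0.68)]
key_grip [([266.3, 259.2], 0.79), ([140.4, 271.7], 0.75), ([197.6, 311.3], 0.72), ([207.6, 255.6], 0.59)]
stand [([213.8, 252.1], 0.89)]
flask [([227.2, 164.3], 0.58)]
driver [([268.0, 325.3], 0.88), ([211.9, 252.2], 0.53)]
bluebin [([273.7, 115.9], 0.78)]
```

View pics/scene0.png

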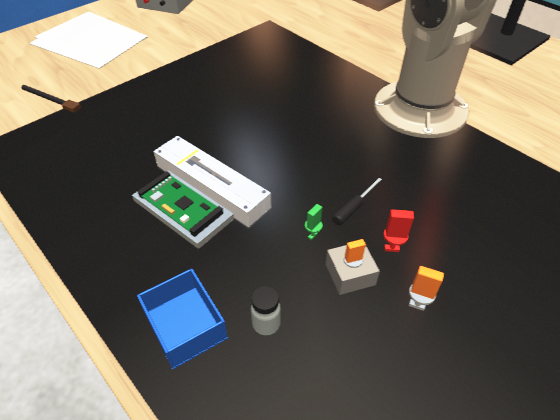

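View pics/top0.png

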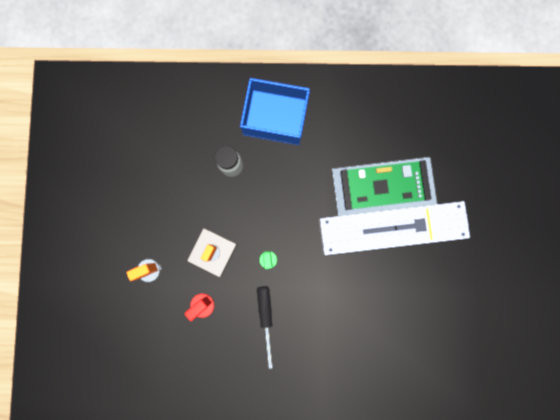

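Run:
```python
import cv2
s=cv2.imread('pics/scene0.png');t=cv2.imread('pics/top0.png')
cv2.imwrite('pics/c1.png',cv2.resize(s[190:330,290:450],None,fx=5,fy=4.2,interpolation=2)[:600,:800])
cv2.imwrite('pics/c2.png',cv2.resize(t[150:300,330:480],None,fx=4,fy=4,interpolation=2))
cv2.imwrite('pics/c3.png',cv2.resize(t[210:340,120:300],None,fx=4.4,fy=4.4,interpolation=2))
cv2.imwrite('pics/c4.png',cv2.resize(s[110:250,120:300],None,fx=4.2,fy=4.2,interpolation=2))
```

```text
(no output)
```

View pics/c1.png

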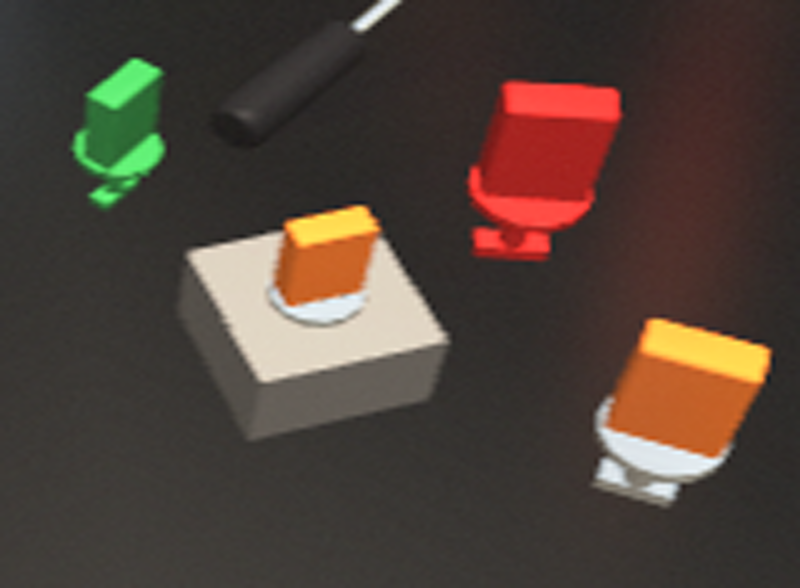

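View pics/c2.png

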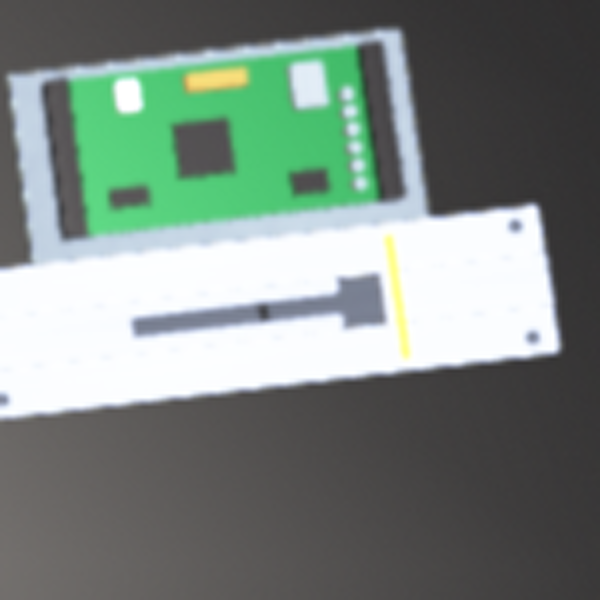

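View pics/c3.png

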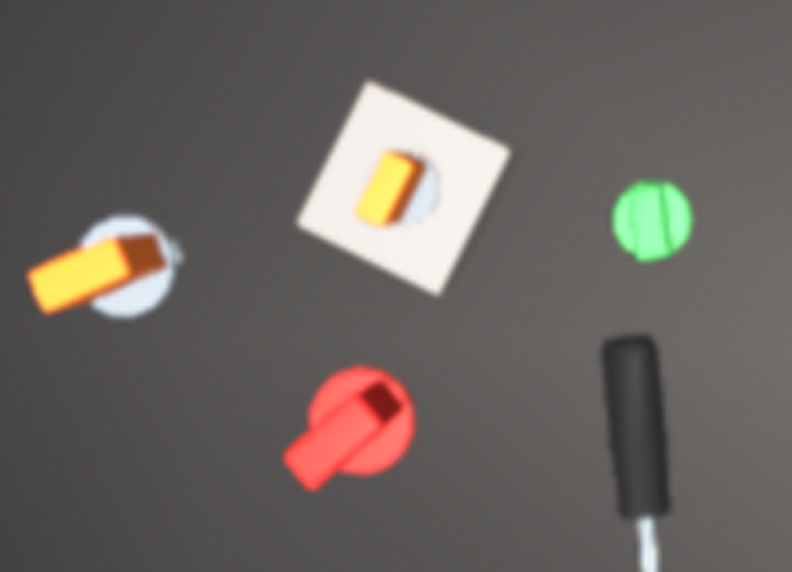

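View pics/c4.png

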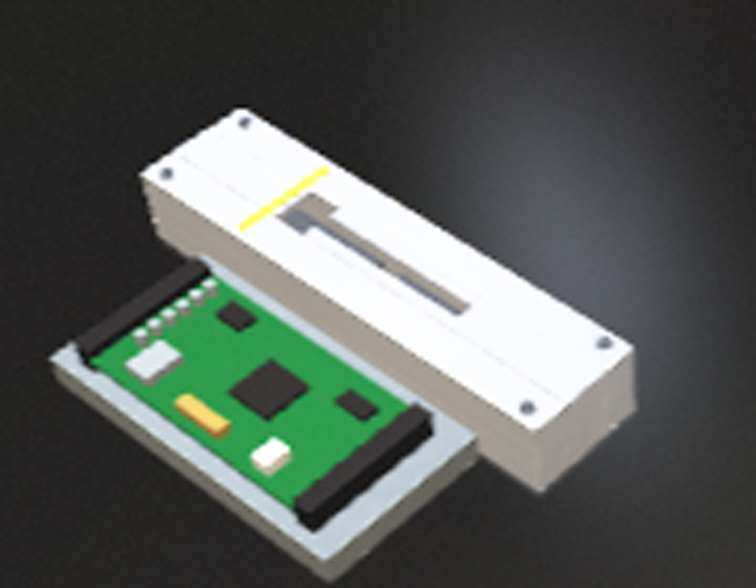

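Run:
```python
from h import *
np.set_printoptions(precision=4,suppress=True)
s=shot('scene');t=shot('top')
e=bot.get_obs()['eef_pos']
print(proj(s,e),proj(t,e),proj(s,[0,0,0]),proj(t,[0,0,0]))
for n,a,b in [('standkey grip',(354,246.9),(207.6,255.6)),('bar_top',(208.8,178.2),(392.1,230)),('entry',(193.6,163.4),(419,224.5)),('big grip',(424.8,279.7),(140.4,271.7))]:
    print(n,tri(s,a,t,b))
```

```text
[766.5446 250.0202] [-94.3529 470.0007] [419.6995 108.5816] [320.237  516.6524]
standkey grip (array([0.507 , 0.22  , 0.0772]), np.float64(0.007217791788390323))
bar_top (array([ 0.5632, -0.1375,  0.0205]), np.float64(0.0051592500571401995))
entry (array([ 0.5718, -0.1828,  0.0387]), np.float64(0.0011648538803614719))
big grip (array([0.4749, 0.3429, 0.0818]), np.float64(0.007355351882390116))
```

```bash
cat > seg.py <<'E'
from h import *
from scipy.optimize import least_squares
np.set_printoptions(precision=4,suppress=True)
def quad(mask):
    mask=mask.astype(np.uint8)
    cs,_=cv2.findContours(mask,cv2.RETR_EXTERNAL,cv2.CHAIN_APPROX_NONE)
    c=max(cs,key=cv2.contourArea);h=cv2.convexHull(c)
    for e in np.linspace(1,15,60):
        a=cv2.approxPolyDP(h,e,True)
        if len(a)==4: break
    a=a[:,0].astype(float);pts=c[:,0].astype(float);L=[]
    for i in range(4):
        p,q=a[i],a[(i+1)%4];d=(q-p)/np.linalg.norm(q-p);n=np.array([-d[1],d[0]])
        s=(pts-p)@d;r=abs((pts-p)@n);l=np.linalg.norm(q-p)
        k=pts[(r<2)&(s>.1*l)&(s<.9*l)]
        vx,vy,x,y=cv2.fitLine(k.astype(np.float32),cv2.DIST_L2,0,.01,.01).ravel()
        # push half pixel outward
        ce=a.mean(0);n=np.array([-vy,vx]);o=np.array([x,y]);
        if (o-ce)@n<0:n=-n
        L.append((o+.5*n,np.array([vx,vy])))
    out=[]
    for i in range(4):
        (p,d),(q,e)=L[i-1],L[i];t=np.linalg.solve(np.stack([d,-e],1),q-p);out.append(p+t[0]*d)
    return np.array(out)
E
python3 - <<'E'
from seg import *
s=shot('scene');t=shot('top')
for n,p,zone_h,zone_s in [('scene',s,(120,110,285,235),(320,235,390,300)),('top',t,(310,195,480,262),(180,220,245,285))]:
    im=p['image'].astype(int)
    for nm,z,zz in[('holder',zone_h,.05),('stand',zone_s,.045)]:
        x0,y0,x1,y1=z;m=np.zeros(im.shape[:2],bool)
        sub=im[y0:y1,x0:x1];g=sub.min(2)
        g0=sub.max(2)
        print(n,nm,np.percentile(g,[5,50,75,90,99]))
        thr=(215 if nm=='holder' else (165 if n=='scene' else 130))
        if nm=='holder' and n=='top': thr=215
        mm=(g>thr)|((sub[:,:,0]>200)&(nm=='holder')) ; m[y0:y1,x0:x1]=mm
        mk=cv2.morphologyEx(m.astype(np.uint8),cv2.MORPH_CLOSE,np.ones((9,9))) if nm=='stand' else m
        cv2.imwrite(f'pics/m_{n}_{nm}.png',mk.astype(np.uint8)*255)
        q=quad(mk);print(q)
        W=np.array([atz(p,u,zz) for u in q]);print(W[:,:2],'ctr',W.mean(0)[:2],'edges',[np.linalg.norm(W[i]-W[i-1]) for i in range(4)])
E
```

```text
scene holder [ 32.  54. 138. 249. 252.]
[[152.5794 150.8754]
 [176.8468 135.1775]
 [270.6706 192.3451]
 [246.7883 212.5886]]
[[ 0.6206 -0.2649]
 [ 0.551  -0.2742]
 [ 0.5127  0.0031]
 [ 0.5825  0.0128]] ctr [ 0.5667 -0.1308] edges [np.float64(0.28022961969646587), np.float64(0.07025675781289428), np.float64(0.2799438105047185), np.float64(0.07049748761862587)]
scene stand [ 39.  52.  89. 196. 224.]
[[326.1612 247.1806]
 [367.726  250.9752]
 [378.4915 270.8376]
 [341.7014 280.5949]]
[[0.5265 0.1706]
 [0.4772 0.2266]
 [0.4962 0.2672]
 [0.5584 0.2381]] ctr [0.5146 0.2256] edges [np.float64(0.07473348284076128), np.float64(0.07459688449912708), np.float64(0.0448756656547399), np.float64(0.06864606534531204)]
top holder [ 54. 163. 251. 252. 253.]
[[463.6017 200.7083]
 [469.1866 237.2973]
 [324.3074 254.4486]
 [319.3667 217.0613]]
[[ 0.6193 -0.2657]
 [ 0.5487 -0.2752]
 [ 0.5104  0.0023]
 [ 0.5825  0.0126]] ctr [ 0.5652 -0.1315] edges [np.float64(0.2807816592497292), np.float64(0.07119764671599252), np.float64(0.2801924505356779), np.float64(0.0727574610740586)]
top stand [ 81.  92. 201. 236. 239.]
[[236.67   243.3705]
 [219.4693 277.5895]
 [185.8715 260.701 ]
 [202.5427 227.2394]]
[[0.5285 0.1725]
 [0.4617 0.2041]
 [0.493  0.2707]
 [0.5587 0.2403]] ctr [0.5105 0.2219] edges [np.float64(0.07418935880848145), np.float64(0.07386323695991805), np.float64(0.07348577299245564), np.float64(0.07241896015188964)]
```

Run:
```python
from seg import *
s=shot('scene');t=shot('top')
for n,p,(x0,y0,x1,y1),v in [('scene',s,(340,230,370,270),215),('top',t,(190,235,225,270),215)]:
    im=p['image'][y0:y1,x0:x1].astype(int)
    big=cv2.resize(p['image'][y0:y1,x0:x1],None,fx=8,fy=8,interpolation=cv2.INTER_CUBIC).astype(int)
    hd=(big[:,:,0]-big[:,:,2]>90)
    tp=hd&(big[:,:,1]>(160 if n=='top' else 140))
    cv2.imwrite(f'pics/tp_{n}.png',np.hstack([big[:,:,::-1],np.repeat(tp[:,:,None]*255,3,2)]))
    r=cv2.minAreaRect(np.argwhere(tp)[:,::-1].astype(np.float32))
    q=(cv2.boxPoints(r)+.5)/8-.5+[x0,y0]
    mm=cv2.moments(tp.astype(np.uint8),True);c=np.array([mm['m10']/mm['m00'],mm['m01']/mm['m00']]);c=(c+.5)/8-.5+[x0,y0]
    W=np.array([atz(p,u,.094) for u in q])
    print(n,q,W[:,:2],'ctr',atz(p,c,.094)[:2],[np.linalg.norm(W[i]-W[i-1]) for i in range(4)],[np.degrees(np.arctan2(*(W[i]-W[i-1])[1::-1])) for i in range(4)])
```

```text
scene [[346.9063 238.7817]
 [365.0279 238.6601]
 [365.1867 262.3234]
 [347.0651 262.445 ]] [[0.5169 0.2051]
 [0.4938 0.2256]
 [0.5311 0.2582]
 [0.5533 0.2385]] ctr [0.5138 0.2229] [np.float64(0.04937878442607781), np.float64(0.0308650257699703), np.float64(0.04951109064545397), np.float64(0.0295925836064239)] [np.float64(-137.42393255227248), np.float64(138.3715680902506), np.float64(41.109464316618556), np.float64(-41.60429617279615)]
top [[199.9065 258.6547]
 [206.4092 242.7404]
 [213.8716 245.7896]
 [207.369  261.7039]] [[0.4992 0.2334]
 [0.5284 0.2225]
 [0.5231 0.2086]
 [0.4939 0.2196]] ctr [0.5106 0.2212] [np.float64(0.014808608619608324), np.float64(0.03119469024752304), np.float64(0.014849992548803473), np.float64(0.03116737489400395)] [np.float64(69.19275437201387), np.float64(-20.56392120915033), np.float64(-110.9120651581482), np.float64(159.36026010069696)][ WARN:0@0.819] global loadsave.cpp:1063 imwrite_ Unsupported depth image for selected encoder is fallbacked to CV_8U.
```

View pics/tp_top.png

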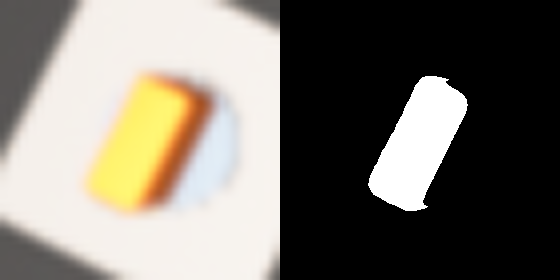

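View pics/tp_scene.png

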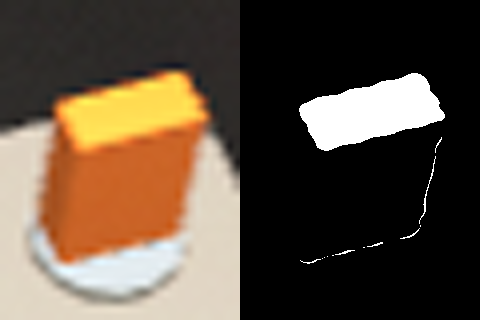

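```bash
cat > plan.py <<'E'
from seg import *
from scipy.spatial.transform import Rotation as Ro
def plan(target,yaw_x):
    """target TCP, yaw of tool x in world deg -> rotvec (tool, units of 4deg) and total shift in tool axes AFTER turn and BEFORE turn (units 120mm)"""
    o=bot.get_obs();w,x,y,z=o['tool_rot'];R=Ro.from_quat([x,y,z,w])
    a=np.radians(yaw_x);Rt=Ro.from_matrix(np.array([[np.cos(a),np.sin(a),0],[np.sin(a),-np.cos(a),0],[0,0,-1]]))
    rv=np.degrees((R.inv()*Rt).as_rotvec())/4
    d=np.array(target)-o['eef_pos']
    tx=R.as_matrix()[:,0]
    print('now',o['eef_pos'],'yawx',np.degrees(np.arctan2(tx[1],tx[0])),'t',o['t'],'F',o['contact_force'],'w',o['gripper_width'])
    print('rot',rv,'shift before-turn axes',R.inv().apply(d)/.12,'after',Rt.inv().apply(d)/.12)
E
python3 - <<'E'
from plan import *
s=shot('scene');t=shot('top')
def ang(p,a,b,z):
    A=atz(p,a,z);B=atz(p,b,z);return np.degrees(np.arctan2(*(B-A)[1::-1])),np.linalg.norm(B-A)
f=lambda c:(np.array(c)+.5)/8-.5+[340,230]
print(ang(s,f((55,103)),f((182,72)),.094),ang(s,f((78,150)),f((208,120)),.094))
print((atz(s,f((55,103)),.094)+atz(s,f((182,72)),.094)+atz(s,f((78,150)),.094)+atz(s,f((208,120)),.094))/4)
g=lambda c:(np.array(c)+.5)/8-.5+[190,235]
print(ang(t,g((90,185)),g((143,78)),.094),ang(t,g((137,208)),g((187,100)),.094))
plan([.511,.2215,.13],67)
E
```

```text
(np.float64(154.57245260925407), np.float64(0.029059699302249685)) (np.float64(153.5724078134601), np.float64(0.02925061573119268))
[0.5131 0.2221 0.094 ]
(np.float64(-24.760112874813878), np.float64(0.027073545986647463)) (np.float64(-23.287167698205586), np.float64(0.026965341138396264))
now [0.1728 0.6525 0.1974] yawx 75.17097736690913 t 1.6 F [-0.4487  0.1602 -0.3525] w 1.000507783439059
rot [ 0.0003 -0.0008  2.0427] shift before-turn axes [-2.751   3.6441  0.5618] after [-2.2051  3.9981  0.5618]
```

apply_moves(
  moves="-1 0 0 0 0 0 0.85;-1 0 0 0 0 0 0.85;-1 0 0 0 0 0 0.85;-1 -0.07 0.13 0 0 0 0;-1 -0.13 0.27 0 0 0 0;-1 -0.13 0.27 0 0 0 0;-1 -0.13 0.27 0 0 0 0;-1 -0.13 0.27 0 0 0 0;-1 -0.13 0.27 0 0 0 0;-1 -0.13 0.27 0 0 0 0;-1 -0.13 0.27 0 0 0 0;-1 -0.13 0.27 0 0 0 0",
  force=40,
)

```text
t: 2.6
eef_pos: [0.3663, 0.4142, 0.1977]
tool_rot: [-0.0, 0.844, 0.537, 0.0]
contact_force: [0.5, 0.5, 0.1]
gripper_width: 0.996
```

```bash
python3 -c "
from plan import *
plan([.512,.2218,.13],65)"
```

```text
now [0.3663 0.4142 0.1977] yawx 64.97562145522599 t 2.6 F [0.4873 0.451  0.1392] w 0.9956077003205778
rot [ 0.0001 -0.0097 -0.0061] shift before-turn axes [-0.9396  1.7783  0.5634] after [-0.94    1.7779  0.5641]
```

apply_moves(
  moves="-1 -0.14 0.26 0 0 0 0;-1 -0.14 0.26 0 0 0 0;-1 -0.14 0.26 0 0 0 0;-1 -0.14 0.26 0 0 0 0;-1 -0.14 0.26 0.05 0 0 0;-1 -0.12 0.24 0.1 0 0 0;-1 -0.08 0.16 0.15 0 0 0;-1 -0.04 0.08 0.15 0 0 0;-0.3 0 0 0.1 0 0 0;-0.3 0 0 0 0 0 0",
)

```text
t: 3.43
eef_pos: [0.5101, 0.2212, 0.129]
tool_rot: [0.0, 0.844, 0.536, -0.002]
contact_force: [-0.7, -0.3, 0.8]
gripper_width: 0.745
```

```bash
python3 -c "
from plan import *
s=shot('scene','s1.png');t=shot('top','t1.png')
plan([.512,.2218,.058],65)
o=bot.get_obs()['eef_pos'];print(proj(s,o),proj(t,o))
i=s['image'][130:310,270:450,::-1];j=t['image'][190:320,140:290,::-1]
cv2.imwrite('pics/c5.png',np.hstack([cv2.resize(i,(400,400)),cv2.resize(j,(400,400))]))"
```

```text
now [0.511  0.2233 0.1315] yawx 64.98756377221513 t 3.5333 F [0.4304 0.0485 0.7066] w 0.6553664805000966
rot [-0.0066  0.0049 -0.0031] shift before-turn axes [-0.0073  0.013   0.6122] after [-0.0075  0.0127  0.6122]
[360.2041 229.1383] [201.5855 252.589 ]
```

View pics/c5.png

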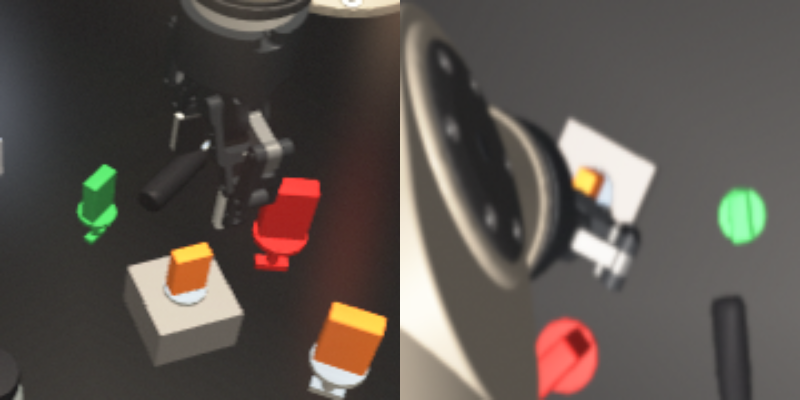

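apply_moves(
  moves="-0.3 0 0.01 0.1 0 0 0;-0.3 0 0 0.1 0 0 0;-0.3 0 0 0.1 0 0 0;-0.3 0 0 0.1 0 0 0;-0.3 0 0 0.1 0 0 0;-0.3 0 0 0.1 0 0 0;-0.3 0 0 0 0 0 0",
)

```text
t: 4.12
eef_pos: [0.5104, 0.2217, 0.0564]
tool_rot: [-0.0, 0.843, 0.537, -0.002]
contact_force: [-0.2, -0.2, -0.1]
gripper_width: 0.648
```

```bash
python3 -c "
from plan import *
s=shot('scene','s2.png');t=shot('top','t2.png')
plan([.512,.2218,.058],65)
i=s['image'][170:310,290:430,::-1];j=t['image'][190:320,140:290,::-1]
cv2.imwrite('pics/c6.png',np.hstack([cv2.resize(i,(400,400)),cv2.resize(j,(400,400))]))"
```

```text
now [0.5119 0.2222 0.0587] yawx 64.96474059966287 t 4.2167 F [0.9303 0.8156 0.1878] w 0.6525033228956812
rot [-0.0106  0.0184 -0.0088] shift before-turn axes [-0.0028  0.002   0.0057] after [-0.0028  0.002   0.0057]
```

View pics/c6.png

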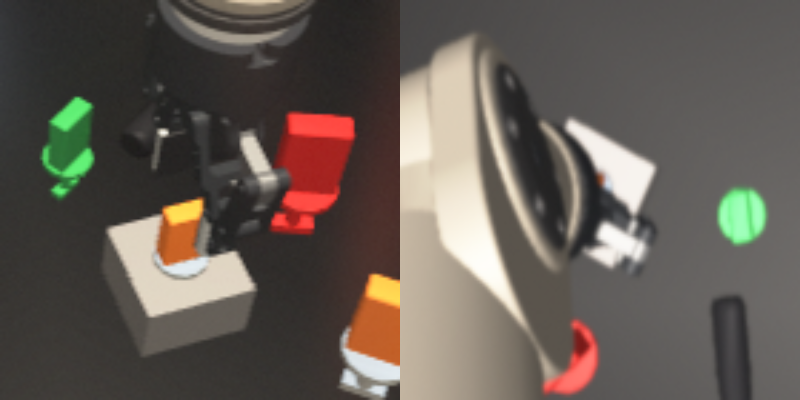

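```bash
python3 -c "
from plan import *
s=shot('scene');
o=bot.get_obs();e=o['eef_pos'];a=np.radians(65);x=np.array([np.cos(a),np.sin(a),0])
i=cv2.resize(np.ascontiguousarray(s['image'][170:310,290:430,::-1]),(800,800),interpolation=2)[:600]
def mk(P,c):
    u=(proj(s,P)-[290,170]+.5)*800/140-.5;cv2.circle(i,tuple(int(v) for v in u),4,c,-1);print(u)
mk(e,(255,255,0))
for sg in(-1,1):
  for dz in(0,.01,.02,.03,.04): mk(e+sg*.0277*x+[0,0,dz],(0,0,255) if sg<0 else (0,255,0))
cv2.imwrite('pics/c7.png',i)"
```

```text
[367.1313 491.1337]
[331.8081 422.4118]
[335.4232 402.6505]
[339.1056 382.5217]
[342.8571 362.0151]
[346.6796 341.1199]
[404.0331 562.9267]
[408.5067 543.6265]
[413.0673 523.9511]
[417.7173 503.8893]
[422.4596 483.4298]
```

View pics/c7.png

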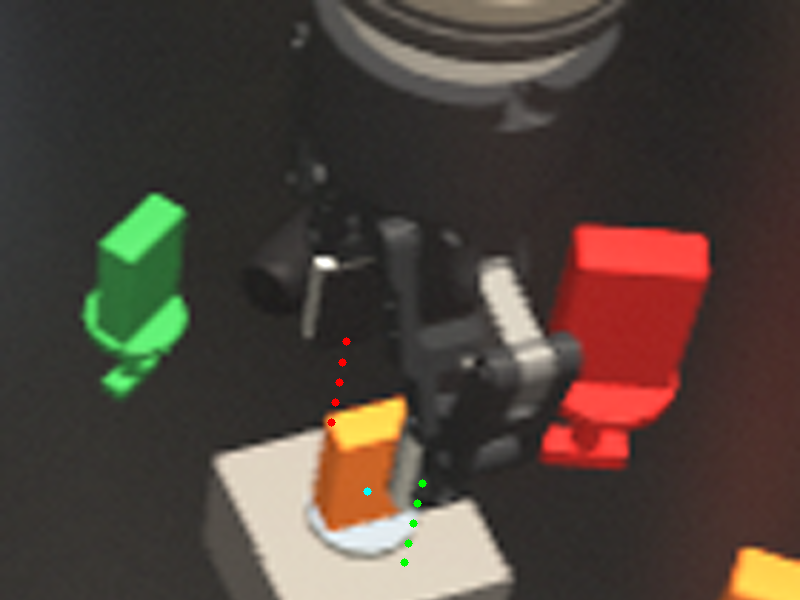

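apply_moves(
  moves="0.2 0 0 0 0 0 0;0.5 0 0 0 0 0 0;1 0 0 0 0 0 0;1 0 0 0 0 0 0;1 0 0 0 0 0 0;1 0 0 0 0 0 0;1 0 0 0 0 0 0;1 0 0 0 0 0 0",
  force=60,
)

```text
t: 4.93
eef_pos: [0.5124, 0.2214, 0.0597]
tool_rot: [0.0, 0.844, 0.537, -0.0]
contact_force: [-0.7, -4.6, 4.5]
gripper_width: -0.004
```

```bash
python3 -c "
from plan import *
plan([.512,.2218,.058],65)"
```

```text
now [0.5124 0.2214 0.0597] yawx 64.91748815141888 t 4.9333 F [-0.7105 -4.6245  4.473 ] w -0.003588774247995464
rot [ 0.0044  0.0107 -0.0206] shift before-turn axes [ 0.0017 -0.0042  0.0146] after [ 0.0017 -0.0042  0.0146]
```

```bash
python3 -c "
from plan import *
s=shot('scene');t=shot('top')
i=cv2.resize(s['image'][200:300,310:410,::-1],(560,560),interpolation=2)
j=cv2.resize(t['image'][205:305,160:260,::-1],(240,240),interpolation=2)
k=np.zeros((560,800,3),np.uint8);k[:,:560]=i;k[:240,560:]=j
cv2.imwrite('pics/c8.png',k);print(bot.get_obs()['contact_force'])"
```

```text
[-0.6128 -4.9492  5.9479]
```

View pics/c8.png

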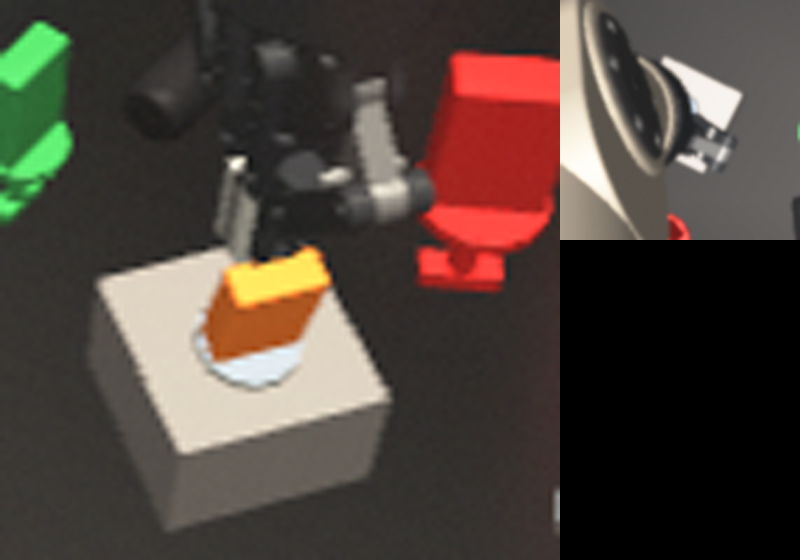

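apply_moves(
  moves="1 0 0 -0.05 0 0 0;1 0 0 -0.15 0 0 0;1 0 0 -0.2 0 0 0;1 0 0 -0.2 0 0 0;1 0 0 0 0 0 0;1 0 0 0 0 0 0",
)

```text
t: 5.53
eef_pos: [0.5132, 0.2242, 0.1328]
tool_rot: [-0.0, 0.843, 0.538, 0.002]
contact_force: [0.3, 0.0, -0.3]
gripper_width: 0.001
```

```bash
python3 -c "
from plan import *
s=shot('scene','s3.png');t=shot('top','t3.png')
plan([.512,.2218,.058],65)
e=bot.get_obs()['eef_pos'];print(proj(s,e),proj(t,e))
i=cv2.resize(np.ascontiguousarray(s['image'][190:290,310:410,::-1]),(600,600),interpolation=2)
u=(proj(s,e)-[310,190]+.5)*6-.5;cv2.circle(i,tuple(int(v) for v in u),3,(255,255,0),-1)
cv2.imwrite('pics/c9.png',i)
i=cv2.resize(np.ascontiguousarray(t['image'][200:300,150:250,::-1]),(600,600),interpolation=2)
u=(proj(t,e)-[150,200]+.5)*6-.5;cv2.circle(i,tuple(int(v) for v in u),3,(255,255,0),-1)
cv2.imwrite('pics/c10.png',i)
"
```

```text
now [0.5117 0.2231 0.1308] yawx 65.0208470145733 t 5.6333 F [-0.7196 -0.0497 -0.6079] w 0.000801418019997193
rot [-0.0106  0.0007  0.0052] shift before-turn axes [-0.0087  0.0073  0.6071] after [-0.0087  0.0068  0.6071]
[359.7908 229.5422] [201.7641 252.179 ]
```

View pics/c9.png

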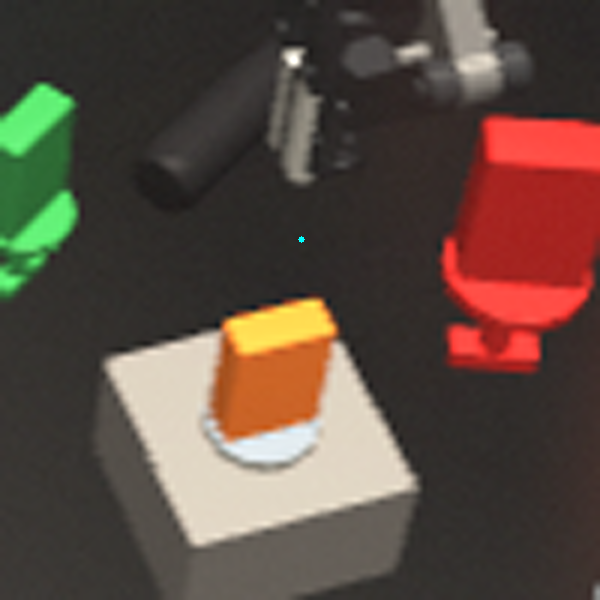

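View pics/c10.png

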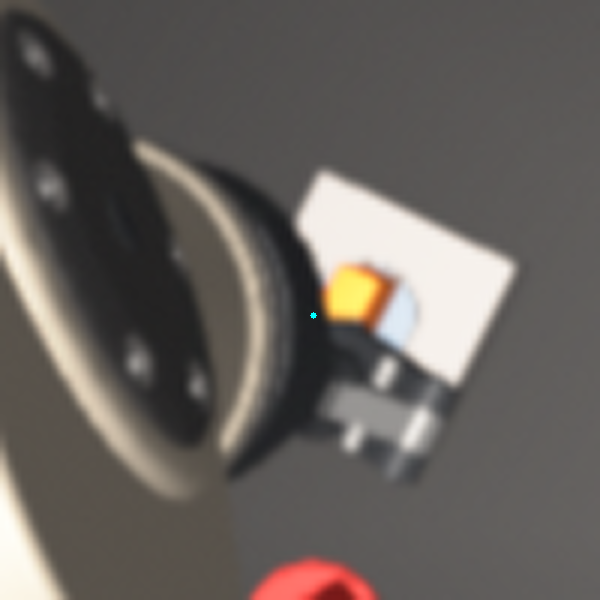

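```bash
python3 -c "
from plan import *
s=shot('scene');t=shot('top')
for z in(.12,.131,.14,.15,.16): print(z,atz(s,(359.9,220.2),z), proj(t,atz(s,(359.9,220.2),z)))
i=cv2.resize(np.ascontiguousarray(s['image'][180:260,330:430,::-1]),(800,640),interpolation=2)[:600]
i=np.clip(i.astype(float)*2.2,0,255).astype(np.uint8)
cv2.imwrite('pics/c11.png',i)
i=cv2.resize(np.ascontiguousarray(t['image'][220:295,180:280,::-1]),(800,600),interpolation=2)
i=np.clip(i.astype(float)*2,0,255).astype(np.uint8)
cv2.imwrite('pics/c12.png',i)
"
```

```text
0.12 [0.4883 0.2047 0.12  ] [212.9527 265.6373]
0.131 [0.4965 0.21   0.131 ] [208.984  261.1256]
0.14 [0.5032 0.2143 0.14  ] [205.6503 257.3356]
0.15 [0.5107 0.2191 0.15  ] [201.8508 253.0162]
0.16 [0.5181 0.2239 0.16  ] [197.947  248.5782]
```

View pics/c11.png

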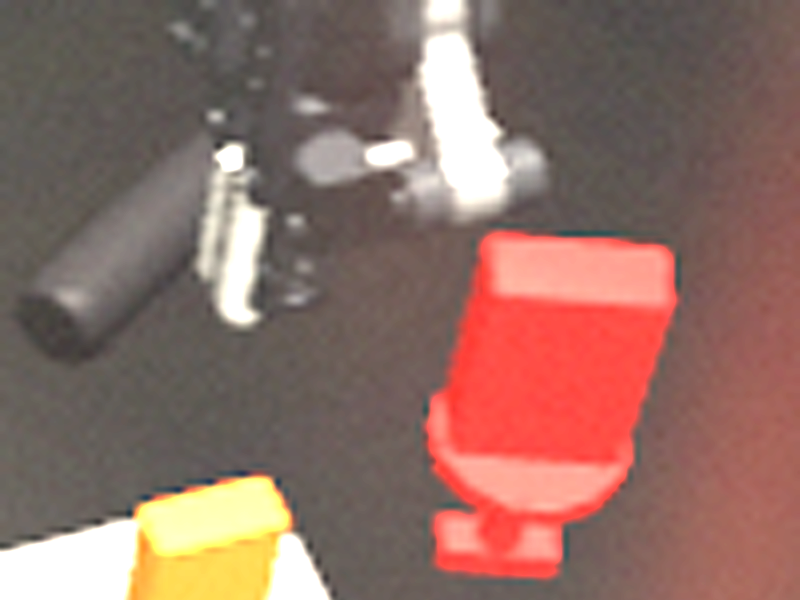

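View pics/c12.png

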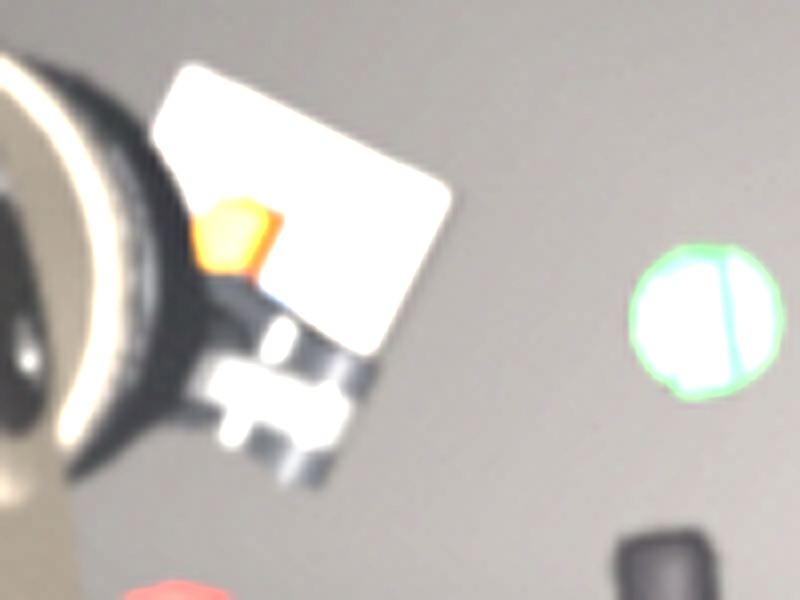

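```bash
python3 -c "
from plan import *
s=shot('scene');t=shot('top')
a=np.radians(65);x=np.array([np.cos(a),np.sin(a),0])
f=lambda q:np.r_[proj(s,[q[0]+q[2]*x[0],q[1]+q[2]*x[1],q[3]])-[389.4,203.8],proj(t,[q[0]-q[2]*x[0],q[1]-q[2]*x[1],q[3]])-[221.9,272.5]]
r=least_squares(f,[.51,.22,.05,.19]);print(r.x,r.fun)
print(np.linalg.inv(s['view'])[:3,3],np.linalg.inv(t['view'])[:3,3])
e=np.array([.512,.2225,.131]);y=np.array([x[1],-x[0],0])
for v in (x,y,np.array([0,0,1])): print((proj(s,e+v*.01)-proj(s,e))/10,(proj(t,e+v*.01)-proj(t,e))/10)
"
```

```text
[0.5104 0.2222 0.0587 0.2524] [ 0.  0.  0. -0.]
[0.9301 0.4888 0.7133] [0.5251 0.0821 0.8387]
[0.2511 0.457 ] [-0.5113 -0.2543]
[-0.5677  0.1401] [ 0.2596 -0.5185]
[ 0.0812 -0.3932] [-0.1157  0.0086]
```

```bash
python3 -c "
from plan import *
s=cv2.imread('pics/s3.png');i=cv2.resize(s[100:260,290:450],(800,800),interpolation=2)[:,:]
i=np.clip(i.astype(float)*2.2,0,255).astype(np.uint8);cv2.imwrite('pics/c13.png',cv2.resize(i,(600,600)))"
```

```text
(no output)
```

View pics/c13.png

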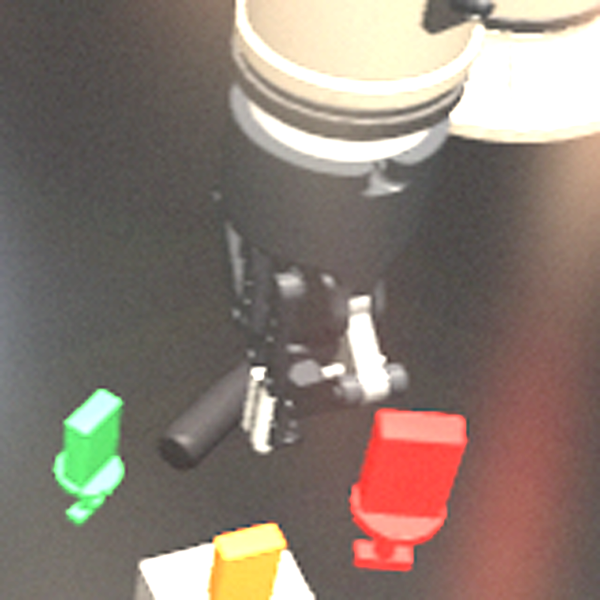

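apply_moves(
  moves="-0.3 0 0 0 0 0 0;-0.3 0 0 0 0 0 0;-0.3 0 0 0 0 0 0;-0.3 0 0 0.1 0 0 0;-0.3 0 0 0.15 0 0 0;-0.3 0 0 0.15 0 0 0;-0.3 0 0 0.15 0 0 0;-0.3 0 0 0.1 0 0 0;-0.3 0 0 0.1 0 0 0;-0.3 0 0 0.05 0 0 0;-0.3 0 0 0 0 0 0",
  force=25,
)

```text
t: 6.75
eef_pos: [0.5115, 0.2221, 0.034]
tool_rot: [-0.0, 0.844, 0.537, -0.001]
contact_force: [0.1, 0.0, 0.1]
gripper_width: 0.655
```

```bash
python3 -c "
from plan import *
s=shot('scene','s4.png');t=shot('top','t4.png')
plan([.512,.2218,.035],65)
i=cv2.resize(np.ascontiguousarray(s['image'][190:290,300:400,::-1]),(600,600),interpolation=2)
i=np.clip(i.astype(float)*1.6,0,255).astype(np.uint8)
cv2.imwrite('pics/c14.png',i)
"
```

```text
now [0.5126 0.2226 0.0356] yawx 64.95973951030217 t 6.85 F [ 0.5324  0.518  -1.3374] w 0.653236214952714
rot [ 0.0036 -0.0041 -0.0101] shift before-turn axes [-0.0079 -0.002   0.0051] after [-0.0079 -0.002   0.0051]
```

View pics/c14.png

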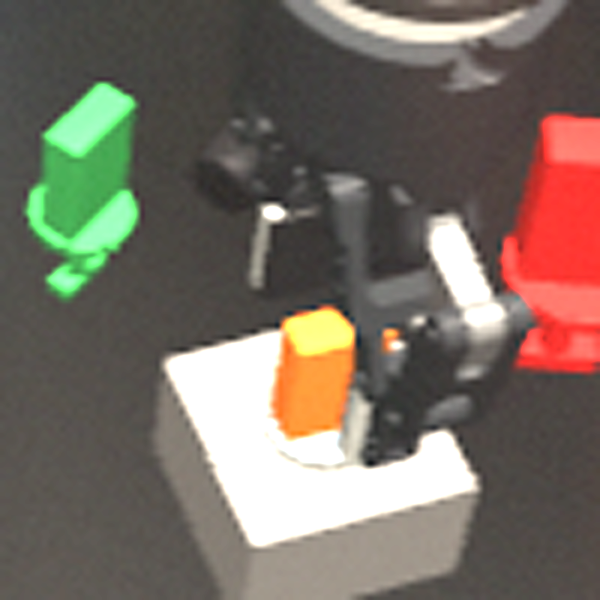

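apply_moves(
  moves="-0.3 0 0 0.03 0 0 0;0 0 0 0 0 0 0;0.3 0 0 0 0 0 0;1 0 0 0 0 0 0;1 0 0 0 0 0 0;1 0 0 0 0 0 0;1 0 0 0 0 0 0",
  force=25,
)

```text
t: 7.43
eef_pos: [0.5126, 0.2227, 0.0322]
tool_rot: [-0.0, 0.844, 0.537, 0.0]
contact_force: [-0.2, 0.5, 3.3]
gripper_width: 0.161
```

```bash
python3 -c "
from plan import *
s=shot('scene','s5.png');t=shot('top','t5.png')
plan([.512,.2218,.035],65)
i=cv2.resize(np.ascontiguousarray(s['image'][190:290,300:400,::-1]),(600,600),interpolation=2)
i=np.clip(i.astype(float)*1.6,0,255).astype(np.uint8)
cv2.imwrite('pics/c15.png',i)
"
```

```text
now [0.5126 0.2227 0.0322] yawx 64.97097955516489 t 7.5333 F [-0.7252  0.3097  5.4853] w 0.15694149260722037
rot [ 0.005  -0.0101 -0.0073] shift before-turn axes [-0.0093 -0.0013 -0.0233] after [-0.0093 -0.0014 -0.0233]
```

View pics/c15.png

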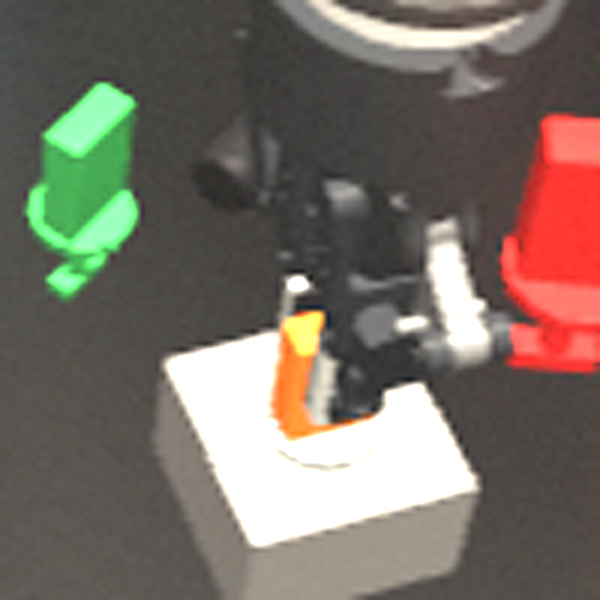

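apply_moves(
  moves="1 0 0 0 0 0 0;1 0 0 -0.03 0 0 0;1 0 0 -0.05 0 0 0;1 0 0 -0.08 0 0 0;1 0 0 -0.1 0 0 0;1 0 0 -0.12 0 0 0;1 0 0 -0.15 0 0 0;1 0 0 -0.2 0 0 0;1 0 0 -0.2 0 0 0;1 0 0 -0.1 0 0 0;1 0 0 0 0 0 0",
  force=60,
)

```text
t: 8.45
eef_pos: [0.5144, 0.2234, 0.1595]
tool_rot: [0.0, 0.844, 0.537, 0.003]
contact_force: [0.5, 0.2, -1.0]
gripper_width: 0.157
```

```bash
python3 -c "
from plan import *
s=shot('scene','s6.png');t=shot('top','t6.png')
plan([.512,.2218,.035],65)
i=cv2.resize(np.ascontiguousarray(s['image'][160:290,300:430,::-1]),(600,600),interpolation=2)
i=np.clip(i.astype(float)*1.6,0,255).astype(np.uint8)
cv2.imwrite('pics/c16.png',i)
"
```

```text
now [0.5123 0.2226 0.156 ] yawx 64.96844064110331 t 8.55 F [-1.056  -0.4632 -1.4096] w 0.15238683347717105
rot [ 0.0071 -0.0163 -0.0079] shift before-turn axes [-0.0081 -0.0003  1.0085] after [-0.007   0.0002  1.0085]
```

View pics/c16.png

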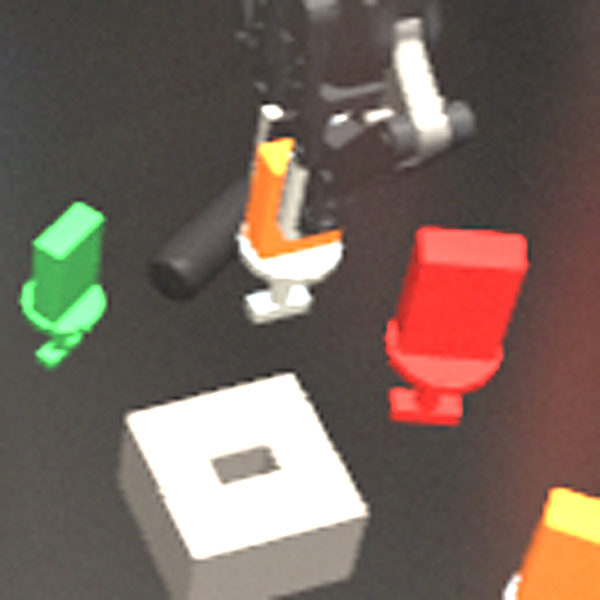

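apply_moves(
  moves="1 0 0 0 0 0 -0.91;1 0 0 0 0 0 -0.91;1 0 0 0 0 0 -0.91;1 0 0 0 0 0 -0.91;1 0 0 0 0 0 -0.91;1 0 0 0 0 0 -0.91;1 0 0 0 0 0 -0.91;1 0 0 0 0 0 -0.91;1 0 0 0 0 0 -0.91;1 0 0 0 0 0 0",
)

```text
t: 9.38
eef_pos: [0.5112, 0.222, 0.154]
tool_rot: [-0.001, 0.657, 0.754, -0.001]
contact_force: [0.3, 0.5, -1.2]
gripper_width: 0.157
```

```bash
python3 -c "
from plan import *
plan([.5735,-.1796,.16],97.77)
"
```

```text
now [0.5112 0.222  0.154 ] yawx 97.85628359973214 t 9.3833 F [ 0.3134  0.5448 -1.1718] w 0.15652444825948258
rot [-0.0378  0.0138  0.0216] shift before-turn axes [-3.3858  0.0564 -0.0473] after [-3.3857  0.0616 -0.0504]
```

apply_moves(
  moves="1 -0.14 0 0 0 0 0;1 -0.28 0.01 0 0 0 0;1 -0.3 0.01 0 0 0 0;1 -0.3 0.01 0 0 0 0;1 -0.3 0.01 0 0 0 0;1 -0.3 0.01 0 0 0 0;1 -0.3 0.01 0 0 0 0;1 -0.3 0 0 0 0 0;1 -0.3 0 0 0 0 0;1 -0.3 0 0 0 0 0;1 -0.27 0 0 0 0 0;1 -0.18 0 0 0 0 0",
)

```text
t: 10.38
eef_pos: [0.5712, -0.1696, 0.1546]
tool_rot: [-0.0, 0.66, 0.751, -0.001]
contact_force: [-0.2, -0.7, -1.1]
gripper_width: 0.151
```

apply_moves(
  moves="1 -0.11 0 0 0 0 0;1 0 0 0.15 0 0 0;1 0 0 0.15 0 0 0;1 0 0 0 0 0 0;1 0 0 0 0 0 0",
)

```text
t: 10.8
eef_pos: [0.5729, -0.1771, 0.1182]
tool_rot: [-0.002, 0.658, 0.753, -0.001]
contact_force: [0.5, -0.5, -1.2]
gripper_width: 0.15
```

```bash
python3 -c "
from plan import *
plan([.5735,-.1796,.12],97.77)
s=shot('scene','s7.png');t=shot('top','t7.png')
i=cv2.resize(np.ascontiguousarray(s['image'][100:230,120:250,::-1]),(600,600),interpolation=2)
cv2.imwrite('pics/c17.png',i)
i=cv2.resize(np.ascontiguousarray(t['image'][150:280,350:480,::-1]),(600,600),interpolation=2)
cv2.imwrite('pics/c18.png',i)
"
```

```text
now [ 0.5729 -0.1771  0.1182] yawx 97.75415921558684 t 10.8 F [ 0.5183 -0.4531 -1.198 ] w 0.15028375248568177
rot [-0.0458 -0.0215 -0.0039] shift before-turn axes [-0.021   0.002  -0.0154] after [-0.021   0.0021 -0.0153]
```

View pics/c17.png

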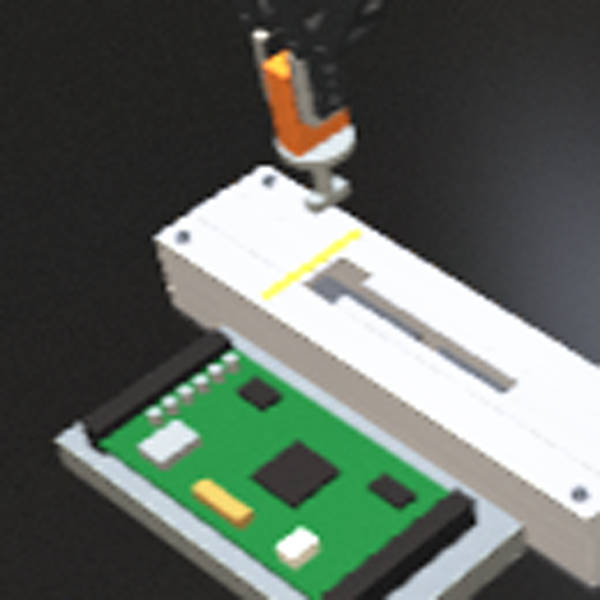

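View pics/c18.png

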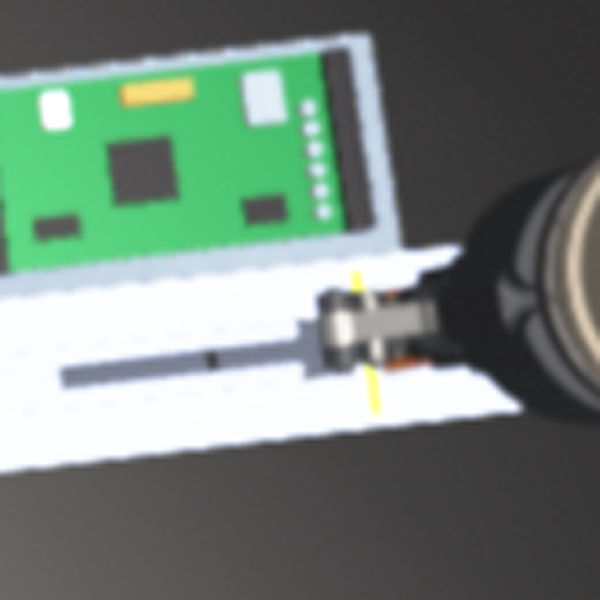

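```bash
cat > ov.py <<'E'
from plan import *
def keydraw(p,img,sc,org,K,yaw,col=(0,0,255)):
    c,sn=np.cos(np.radians(yaw)),np.sin(np.radians(yaw))
    W=lambda q:np.array(K)+[c*q[0]-sn*q[1],sn*q[0]+c*q[1],q[2]]
    def pl(Q,cl=True):
        u=np.array([(proj(p,W(np.array(q)/1000))-org+.5)*sc-.5 for q in Q]).round().astype(np.int32);cv2.polylines(img,[u],cl,col,1,cv2.LINE_AA)
    for z in(0,6): pl([(-10,-4,z),(10,-4,z),(10,4,z),(-10,4,z)])
    for z in(31,36): pl([(17*np.cos(a),17*np.sin(a),z) for a in np.linspace(0,6.28,40)])
    for z in(36,80): pl([(-15,-7,z),(15,-7,z),(15,7,z),(-15,7,z)])
    for a in(-15,15):
        for b in(-7,7): pl([(a,b,36),(a,b,80)],False)
def holdraw(p,img,sc,org,H,yaw,col=(255,0,255)):
    c,sn=np.cos(np.radians(yaw)),np.sin(np.radians(yaw))
    def pl(Q):
        u=np.array([(proj(p,np.array([H[0]+(c*q[0]-sn*q[1])/1000,H[1]+(sn*q[0]+c*q[1])/1000,.05]))-org+.5)*sc-.5 for q in Q]).round().astype(np.int32);cv2.polylines(img,[u],True,col,1,cv2.LINE_AA)
    pl([(-35,-140),(35,-140),(35,140),(-35,140)]);pl([(-13,-61),(13,-61),(13,-39),(-13,-39)]);pl([(-5.5,-39),(5.5,-39),(5.5,62),(-5.5,62)])
def view(fn,s,org,w,K,yaw=7.77,H=None):
    x,y=org;sc=600/w
    i=cv2.resize(np.ascontiguousarray(s['image'][y:y+w,x:x+w,::-1]),(600,600),interpolation=2)
    if K is not None: keydraw(s,i,sc,np.array(org),K,yaw)
    if H is not None: holdraw(s,i,sc,np.array(org),H,7.77)
    cv2.imwrite('pics/'+fn,i)
E
python3 -c "
from ov import *
s=shot('scene');t=shot('top')
e=bot.get_obs()['eef_pos'];print(e)
K=[e[0],e[1],e[2]-.018]
view('c19.png',s,(150,100),90,K,H=(.5667,-.1308))
view('c20.png',t,(390,170),90,K,H=(.5652,-.1315))
"
```

```text
[ 0.5748 -0.1781  0.1205]
```

View pics/c19.png

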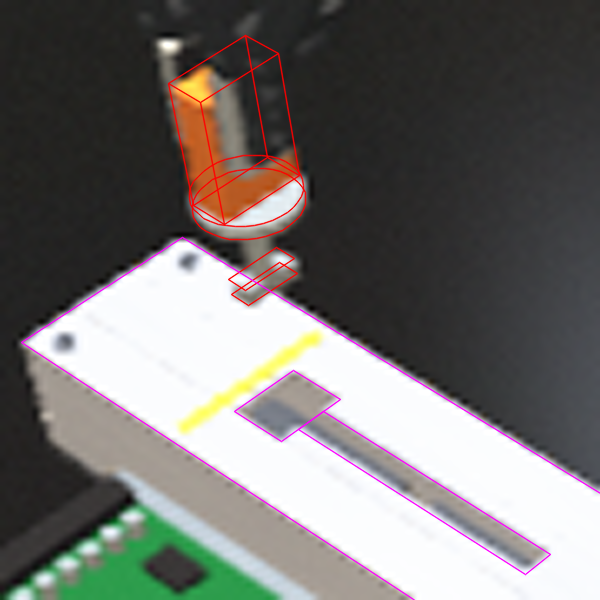

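View pics/c20.png

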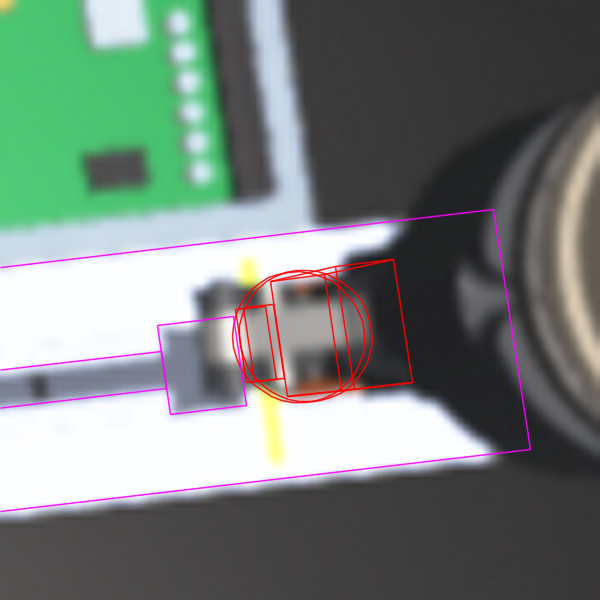

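```bash
python3 -c "
from ov import *
E=[]
for k in range(4):
    s=shot('scene');E.append(bot.get_obs()['eef_pos'])
print(np.array(E));e=np.mean(E,0);print(e)
K=[e[0],e[1],e[2]-.018]
view('c21.png',s,(175,110),40,None)
view('c22.png',s,(175,110),40,K)
a=cv2.imread('pics/c21.png');b=cv2.imread('pics/c22.png');cv2.imwrite('pics/c21.png',cv2.resize(np.hstack([a,b]),(800,400)))
"
```

```text
[[ 0.5747 -0.1783  0.1204]
 [ 0.5746 -0.1783  0.1203]
 [ 0.5745 -0.1783  0.1202]
 [ 0.5744 -0.1784  0.12  ]]
[ 0.5746 -0.1783  0.1202]
```

View pics/c21.png

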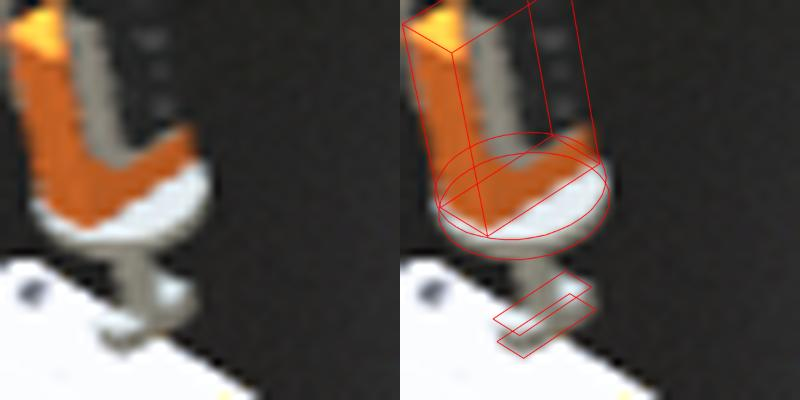

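apply_moves(
  moves="1 -0.015 -0.012 0 0 0 0;1 0 0 0.1 0 0 0;1 0 0 0.1 0 0 0;1 0 0 0.1 0 0 0;1 0 0 0.05 0 0 0;1 0 0 0 0 0 0;1 0 0 0 0 0 0",
)

```text
t: 11.78
eef_pos: [0.5723, -0.1804, 0.0765]
tool_rot: [-0.001, 0.658, 0.753, -0.0]
contact_force: [-0.3, -0.1, -0.9]
gripper_width: 0.15
```

```bash
python3 -c "
from ov import *
s=shot('scene');t=shot('top')
o=bot.get_obs();e=o['eef_pos'];print(e,o['contact_force'],o['t'])
K=[e[0],e[1],e[2]-.0165]
view('c21.png',s,(165,125),50,None)
view('c22.png',s,(165,125),50,K,H=(.5667,-.1308))
a=cv2.imread('pics/c21.png');b=cv2.imread('pics/c22.png');cv2.imwrite('pics/c23.png',cv2.resize(np.hstack([a,b]),(800,400)))
"
```

```text
[ 0.5731 -0.1806  0.0776] [ 1.0141 -0.5256 -1.6006] 11.8833
```

View pics/c23.png

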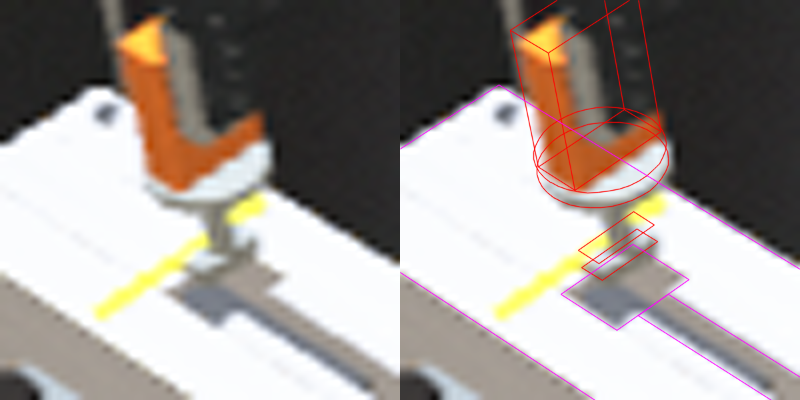

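apply_moves(
  moves="1 0 0 0.05 0 0 0;1 0 0 0.05 0 0 0;1 0 0 0.05 0 0 0;1 0 0 0.03 0 0 0;1 0 0 0.015 0 0 0;1 0 0 0 0 0 0;1 0 0 0 0 0 0",
)

```text
t: 12.47
eef_pos: [0.5728, -0.1805, 0.0539]
tool_rot: [-0.0, 0.658, 0.753, -0.0]
contact_force: [0.8, 0.5, -0.5]
gripper_width: 0.156
```

```bash
python3 -c "
from ov import *
F=[]
for k in range(3): s=shot('scene');F.append(bot.get_obs()['contact_force'])
o=bot.get_obs();e=o['eef_pos'];print(e,np.array(F),o['t'])
K=[e[0],e[1],e[2]-.0165]
view('c21.png',s,(165,125),50,None)
view('c22.png',s,(165,125),50,K,H=(.5667,-.1308))
a=cv2.imread('pics/c21.png');b=cv2.imread('pics/c22.png');cv2.imwrite('pics/c24.png',cv2.resize(np.hstack([a,b]),(800,400)))
"
```

```text
[ 0.573  -0.1805  0.0543] [[-0.5391 -0.7182 -0.8569]
 [-0.0638  0.1061 -0.9434]
 [ 0.6191  0.4058 -1.0314]] 12.6167
```

View pics/c24.png

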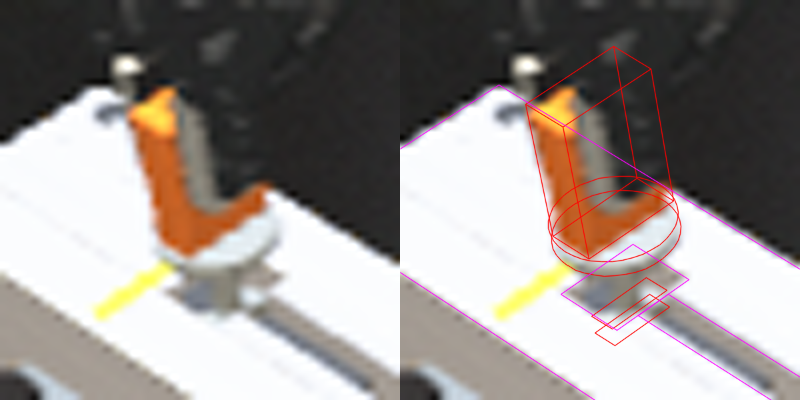

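apply_moves(
  moves="1 0 0 0.016 0 0 0;1 0 0 0.016 0 0 0;1 0 0 0.01 0 0 0;1 0 0 0.008 0 0 0;1 0 0 0 0 0 0;1 0 0 0 0 0 0",
)

```text
t: 13.12
eef_pos: [0.5729, -0.1806, 0.0482]
tool_rot: [0.0, 0.658, 0.753, 0.0]
contact_force: [-0.7, -0.6, 1.8]
gripper_width: 0.153
```

apply_moves(
  moves="1 0 0 0.008 0 0 0;1 0 0 0 0 0 0",
)

```text
t: 13.28
eef_pos: [0.5729, -0.1805, 0.0471]
tool_rot: [0.0, 0.658, 0.753, 0.0]
contact_force: [-0.4, -0.1, 2.3]
gripper_width: 0.153
```

apply_moves(
  moves="1 0 0 0.008 0 0 0;1 0 0 0 0 0 0",
)

```text
t: 13.45
eef_pos: [0.5729, -0.1805, 0.0461]
tool_rot: [0.0, 0.658, 0.753, 0.0]
contact_force: [-0.1, -0.2, 2.8]
gripper_width: 0.154
```

apply_moves(
  moves="1 0.0125 0 0 0 0 0;1 0.0125 0 0 0 0 0;1 0.0125 0 0 0 0 0;1 0.0125 0 0 0 0 0;1 0 0 0 0 0 0",
)

```text
t: 13.87
eef_pos: [0.5723, -0.1744, 0.0463]
tool_rot: [0.0, 0.658, 0.753, 0.0]
contact_force: [1.0, -3.3, 3.4]
gripper_width: 0.148
```

apply_moves(
  moves="1 0.0125 0 0 0 0 0;1 0.0125 0 0 0 0 0;1 0.0125 0 0 0 0 0;1 0.0125 0 0 0 0 0;1 0 0 0 0 0 0",
)

```text
t: 14.28
eef_pos: [0.5712, -0.1681, 0.046]
tool_rot: [-0.0, 0.658, 0.753, 0.0]
contact_force: [0.1, -2.3, 3.4]
gripper_width: 0.153
```

```bash
python3 -c "
from ov import *
s=shot('scene')
o=bot.get_obs();e=o['eef_pos'];print(e,o['contact_force'],o['t'])
K=[e[0],e[1],e[2]-.0175]
view('c21.png',s,(165,125),50,None)
view('c22.png',s,(165,125),50,K,H=(.5667,-.1308))
a=cv2.imread('pics/c21.png');b=cv2.imread('pics/c22.png');cv2.imwrite('pics/c25.png',cv2.resize(np.hstack([a,b]),(800,400)))
"
```

```text
[ 0.5712 -0.1681  0.0461] [ 0.3941 -1.8693  3.6085] 14.3333
```

View pics/c25.png

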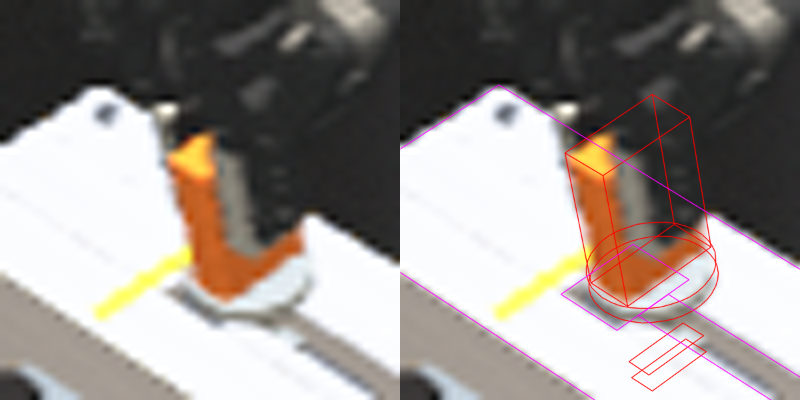

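apply_moves(
  moves="1 0.0125 0 0 0 0 0;1 0.0125 0 0 0 0 0;1 0.0125 0 0 0 0 0;1 0.0125 0 0 0 0 0;1 0 0 0 0 0 0",
)

```text
t: 14.75
eef_pos: [0.5703, -0.1621, 0.046]
tool_rot: [-0.0, 0.658, 0.753, 0.0]
contact_force: [0.8, -2.4, 3.9]
gripper_width: 0.153
```

apply_moves(
  moves="1 0.0125 0 0 0 0 0;1 0.0125 0 0 0 0 0;1 0.0125 0 0 0 0 0;1 0.0125 0 0 0 0 0;1 0 0 0 0 0 0",
)

```text
t: 15.17
eef_pos: [0.5695, -0.1561, 0.046]
tool_rot: [-0.0, 0.658, 0.753, 0.0]
contact_force: [0.2, -3.1, 3.9]
gripper_width: 0.153
```

apply_moves(
  moves="1 0.0125 0 0 0 0 0;1 0.0125 0 0 0 0 0;1 0 0 0 0 0 0",
)

```text
t: 15.42
eef_pos: [0.5691, -0.1533, 0.046]
tool_rot: [-0.0, 0.658, 0.753, 0.0]
contact_force: [0.5, -2.2, 3.3]
gripper_width: 0.152
```

apply_moves(
  moves="1 0.0125 0 0 0 0 0;1 0.0125 0 0 0 0 0;1 0 0 0 0 0 0",
)

```text
t: 15.67
eef_pos: [0.5687, -0.1502, 0.0461]
tool_rot: [-0.0, 0.658, 0.753, 0.0]
contact_force: [0.3, -2.6, 4.1]
gripper_width: 0.152
```

apply_moves(
  moves="1 0.0125 0 0 0 0 0;1 0.0125 0 0 0 0 0;1 0 0 0 0 0 0",
)

```text
t: 15.92
eef_pos: [0.5683, -0.1472, 0.046]
tool_rot: [-0.0, 0.658, 0.753, 0.0]
contact_force: [-0.6, -3.4, 3.8]
gripper_width: 0.149
```

apply_moves(
  moves="1 0.0125 0 0 0 0 0;1 0.0125 0 0 0 0 0;1 0 0 0 0 0 0",
)

```text
t: 16.17
eef_pos: [0.5679, -0.1443, 0.046]
tool_rot: [-0.0, 0.658, 0.753, 0.0]
contact_force: [-0.5, -2.9, 3.8]
gripper_width: 0.15
```

apply_moves(
  moves="1 0.0125 0 0 0 0 0;1 0.0125 0 0 0 0 0;1 0 0 0 0 0 0",
)

```text
t: 16.42
eef_pos: [0.5675, -0.1413, 0.046]
tool_rot: [-0.0, 0.658, 0.753, 0.0]
contact_force: [-1.1, -2.6, 3.2]
gripper_width: 0.152
```

apply_moves(
  moves="1 0.0125 0 0 0 0 0;1 0.0125 0 0 0 0 0;1 0 0 0 0 0 0",
)

```text
t: 16.67
eef_pos: [0.5671, -0.1383, 0.046]
tool_rot: [-0.0, 0.658, 0.753, 0.0]
contact_force: [0.1, -2.0, 3.8]
gripper_width: 0.152
```

apply_moves(
  moves="1 0.0125 0 0 0 0 0;1 0.0125 0 0 0 0 0;1 0 0 0 0 0 0",
)

```text
t: 16.92
eef_pos: [0.5656, -0.134, 0.0452]
tool_rot: [-0.002, 0.657, 0.753, -0.0]
contact_force: [0.4, -0.4, -1.3]
gripper_width: 0.15
```

apply_moves(
  moves="1 0.0125 0 0 0 0 0;1 0.0125 0 0 0 0 0;1 0 0 0 0 0 0",
)

```text
t: 17.17
eef_pos: [0.5657, -0.1323, 0.0455]
tool_rot: [-0.001, 0.658, 0.753, -0.0]
contact_force: [-0.5, -0.7, -1.4]
gripper_width: 0.152
```

apply_moves(
  moves="1 -0.0125 0 0 0 0 0;1 0 0 0.0125 0 0 0;1 0 0 0.0125 0 0 0;1 0 0 0 0 0 0;1 0 0 0 0 0 0",
)

```text
t: 17.58
eef_pos: [0.5664, -0.1343, 0.0429]
tool_rot: [-0.0, 0.658, 0.753, -0.0]
contact_force: [0.9, 0.1, -1.3]
gripper_width: 0.154
```

apply_moves(
  moves="1 0 0 0.0125 0 0 0;1 0 0 0.0125 0 0 0;1 0 0 0 0 0 0;1 0 0 0 0 0 0",
)

```text
t: 17.92
eef_pos: [0.5664, -0.1343, 0.0399]
tool_rot: [-0.0, 0.658, 0.753, -0.0]
contact_force: [0.1, 0.3, -1.2]
gripper_width: 0.154
```

apply_moves(
  moves="1 0 0 0.0125 0 0 0;1 0 0 0.006 0 0 0;1 0 0 0 0 0 0;1 0 0 0 0 0 0",
)

```text
t: 18.25
eef_pos: [0.5665, -0.1343, 0.0378]
tool_rot: [-0.0, 0.658, 0.753, -0.0]
contact_force: [0.4, -0.3, -1.4]
gripper_width: 0.155
```

apply_moves(
  moves="1 0 0 0.005 0 0 0;1 0 0 0 0 0 0;1 0 0 0 0 0 0",
)

```text
t: 18.5
eef_pos: [0.5667, -0.1344, 0.0373]
tool_rot: [0.0, 0.658, 0.753, 0.0]
contact_force: [-0.3, 0.5, -1.1]
gripper_width: 0.154
```

apply_moves(
  moves="1 0 0 0.005 0 0 0;1 0 0 0 0 0 0;1 0 0 0 0 0 0",
)

```text
t: 18.75
eef_pos: [0.5667, -0.1344, 0.0373]
tool_rot: [0.0, 0.658, 0.753, 0.0]
contact_force: [-2.0, 0.6, 5.6]
gripper_width: 0.152
```

apply_moves(
  moves="1 0 0 0.005 0 0 0;1 0 0 0 0 0 0;1 0 0 0 0 0 0",
)

```text
t: 19.0
eef_pos: [0.5667, -0.1344, 0.0373]
tool_rot: [0.0, 0.658, 0.753, 0.0]
contact_force: [-4.3, -0.1, 10.7]
gripper_width: 0.157
```

```bash
python3 -c "
from ov import *
s=shot('scene');t=shot('top')
o=bot.get_obs();e=o['eef_pos'];print(e,o['contact_force'],o['t'])
K=[e[0],e[1],e[2]-.0175]
view('c21.png',s,(185,140),50,None)
view('c22.png',s,(185,140),50,K,H=(.5667,-.1308))
a=cv2.imread('pics/c21.png');b=cv2.imread('pics/c22.png');cv2.imwrite('pics/c26.png',cv2.resize(np.hstack([a,b]),(800,400)))
"
```

```text
[ 0.5667 -0.1344  0.0373] [-4.5691  0.3881 10.7752] 19.1
```

View pics/c26.png

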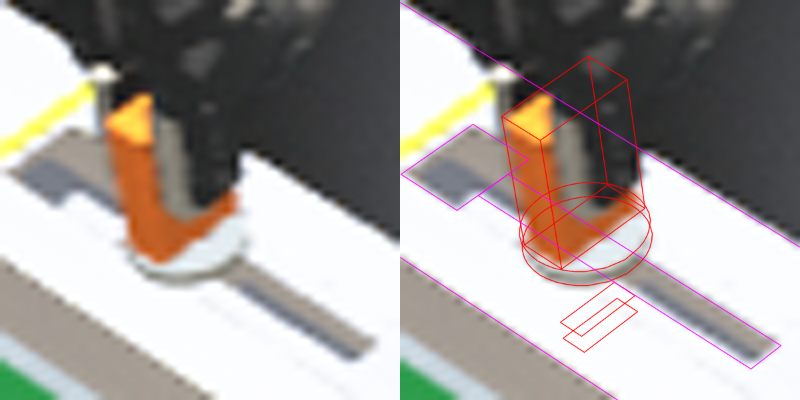

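apply_moves(
  moves="1 0 0 -0.005 0 0 0;1 0 0 0 0 0 0;0.5 0 0 0 0 0 0;0.2 0 0 0 0 0 0;-0.2 0 0 0 0 0 0;-0.2 0 0 0 0 0 0;-0.2 0 0 0 0 0 0;-0.2 0 0 0 0 0 0",
)

```text
t: 19.77
eef_pos: [0.5665, -0.1344, 0.0365]
tool_rot: [-0.0, 0.658, 0.753, -0.0]
contact_force: [0.1, -0.3, -0.0]
gripper_width: 0.6
```

```bash
python3 -c "
from ov import *
s=shot('scene');t=shot('top')
o=bot.get_obs();e=o['eef_pos'];print(e,o['contact_force'],o['t'],o['gripper_width'])
view('c21.png',s,(185,140),50,None)
view('c22.png',s,(185,140),50,[.5667,-.1344,.019],H=(.5667,-.1308))
a=cv2.imread('pics/c21.png');b=cv2.imread('pics/c22.png');cv2.imwrite('pics/c27.png',cv2.resize(np.hstack([a,b]),(800,400)))
"
```

```text
[ 0.5665 -0.1343  0.0365] [-0.442  -0.4431  0.3205] 19.8667 0.5976020082546725
```

View pics/c27.png

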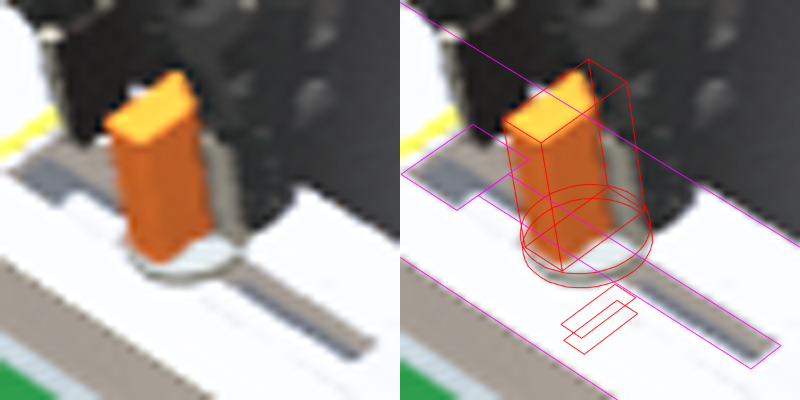

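apply_moves(
  moves="-0.2 0 0 -0.05 0 0 0;-0.2 0 0 -0.1 0 0 0;-0.2 0 0 -0.15 0 0 0;-0.2 0 0 -0.25 0 0 0;-0.2 0 0 -0.25 0 0 0;-0.2 0 0 -0.25 0 0 0;-0.2 -0.2 0 0 0 0 0;-0.2 -0.25 0 0 0 0 0;-0.2 -0.25 0 0 0 0 0;-0.2 -0.2 0 0 0 0 0;-0.2 0 0 0 0 0 0",
)

```text
t: 20.78
eef_pos: [0.5804, -0.2484, 0.1645]
tool_rot: [0.002, 0.661, 0.751, -0.001]
contact_force: [-0.8, 0.1, 0.1]
gripper_width: 0.604
```

```bash
python3 -c "
from ov import *
s=shot('scene','s9.png');t=shot('top','t9.png')
o=bot.get_obs();e=o['eef_pos'];print(e,o['contact_force'],o['t'],o['gripper_width'])
K=[.5667,-.1344,.019]
view('c21.png',s,(185,140),50,None)
view('c22.png',s,(185,140),50,K,H=(.5667,-.1308))
view('c31.png',t,(365,200),50,None)
view('c32.png',t,(365,200),50,[.5652,-.1351,.019],H=(.5652,-.1315))
L=[cv2.resize(cv2.imread('pics/c%d.png'%k),(300,300)) for k in(21,22,31,32)]
cv2.imwrite('pics/c28.png',np.vstack([np.hstack(L[:2]),np.hstack(L[2:])]))
"
```

```text
[ 0.5809 -0.2427  0.1636] [-0.2508 -0.0996  0.4759] 20.8833 0.6021486121878743
```

View pics/c28.png

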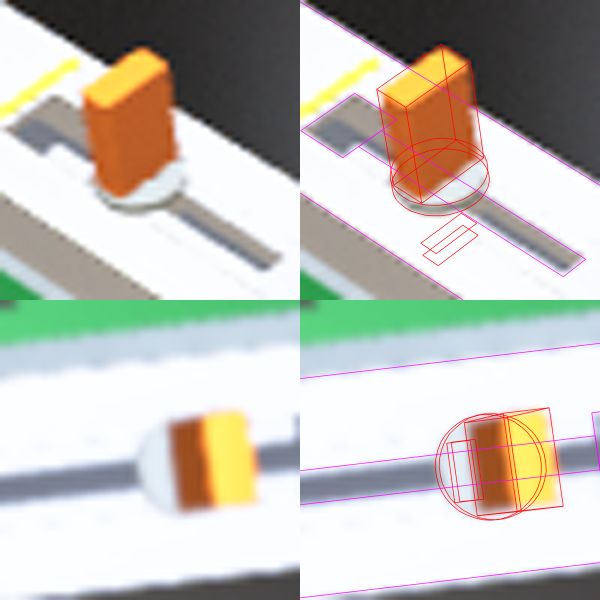

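View pics/s9.png

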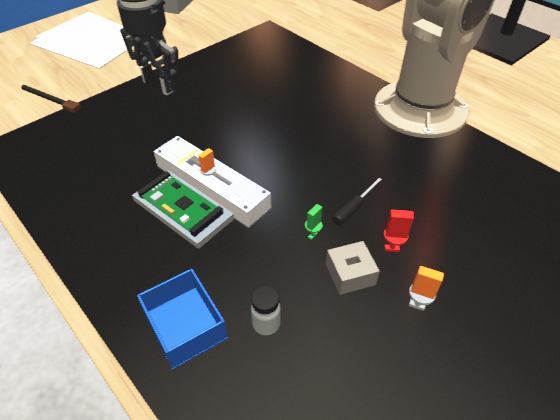

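```bash
python3 -c "
from h import *
print(bot.hand_in())"
```

```text
the job is handed in; nothing more can be done
None
```

The key is in the holder's notch with its collar on the cover, and I let go of it and handed the job in. The arm's clock stood at about 21 s of the 70 s allowed.

- **Key choice:** I used the smaller orange key, the one in the grey stand. The larger orange one and the red and green ones stayed where they were.
- **First grasp missed:** The fingertips sat about 26 mm higher than the reported tool position. They shut above the head and nudged the key, which stayed in its stand. I lowered the tool about 25 mm and the second grasp held, about 5 mm off-centre along the head's long side.
- **Entry and drag:** The foot went in through the wide opening without a knock. I dragged it with about 4–5 N on the bar until that force fell away at about holder y = -4 mm.
- **Seating:** I moved the key about 1.5 mm back towards the notch centre and lowered it freely until the collar landed, with about 12 N at the stop. I eased off before opening the fingers. The largest force I read on the holder was that 12 N, but I only have readings at the end of each move.
- **Last checks:** In both camera views the key stands alone and upright, and in the scene view the head and collar fit the fully seated position to about 1–2 mm. I didn't press on it afterwards to test the seating. The gripper is well clear, and in the last scene picture the other things on the bench look unmoved.
- **Disagreements:** The two cameras differ by about 1.5 mm on where the holder is, which I took as calibration error.

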